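# Set and lock a castle nut on a hub spindle

### The arm

A 7-joint arm with a two-finger parallel gripper is mounted at the origin on a cart in front of the work surface, level with it; the furniture and walls round the work are solid. World frame = base frame: x ahead of the robot, y to its left, z up, the work surface at z = 0. Lengths are in m, angles in rad, forces in N, time in s.
With the tool pointing down it reaches from about 0.4 to 0.75 m from the base axis. Payload 19.5 kg.
Tool frame: the origin (TCP) lies at the very end of the fingers, on their centre line; the grasp point (between the pads) lies 19 mm behind it; z points along the fingers, y is the direction in which the jaws open and shut (so a half turn about z gives the same grasp; the last joint's range is limited). The gripper opens to 85 mm and grips with 20 to 120 N. Pads are 22 mm wide; open, the fingers measure 114 mm over their backs; the gripper's body (76 mm by 85 mm) begins 54 mm behind the grasp point. The pads swing forward as they close: fully open they stand 13 mm farther back than shut.
Start: joints at [-1.239, 0.707, -0.028, 1.485, 0.022, 0.951, -0.075], TCP at [0.21, 0.535, 0.231] pointing down, gripper open.
Joint ranges: [-2.71, 2.71], [-0.32, 2.16], [-1.57, 1.52], [0, 2.45], [-1.46, 4.6], [0, 2.02], [-2.83, 2.83]. Speed limits (rad/s): [1.89, 1.89, 2.57, 2.57, 3.01, 3.01, 3.01].

### API

Orientations are given as a rotation vector (axis times angle).
In Python, from workcell import arm gives the robot as it stands. The module is installed in compiled form; this text tells all that it offers.
- The arm moves only by the tool drive_tool, never from a script. Its argument "series" is a list of rows, each a list of 7 numbers: the shift along the tool's x, y, z normalised to -1 to 1, where 1 is 0.1 m, then the turn, a rotation vector about the tool's x, y, z normalised to -1 to 1, where 1 is 30 degrees, then the opening, from -1 (shut) to 1 (fully open), so that 0 is half open. In form: [[tx, ty, tz, rx, ry, rz, claw], ...]. A call has exactly 8 rows; each row shifts and turns the commanded pose from where the row before left it, along the tool's axes as they then stand; what a row does not reach is not made up. A row lasts 1/8 s, in which the tool goes at most 62.5 mm and 10.7 degrees, less where a joint would pass 70% of its speed; a pose out of reach is approached as far as the arm can. A call with a number of a shift or a turn outside -1 to 1 is refused whole. A call with a gripper value outside its range is refused whole. The fingers move at their own pace and stop on an object; "squeeze" is the grip in N (left out, the last holds). Time passes only in rows, so rows that do not move let the fingers close, or fill a call up. It gives the time, the measured TCP pose, the force and the opening at its end, in the units of the state.
- arm.observe(): the state, without advancing time (a new reading comes with each control period).
- arm.grab_frame(name): name is "scene" or "top"; returns a dict with "color" (384x512x3 uint8, red, green, blue), "K" (3x3 intrinsics, pixels), "world_to_cam" (4x4, takes a point from world to camera coordinates). Camera axes: x right, y up, looking along -z (the intrinsics and any distortion apply to the point x, -y, -z); pixel columns grow to the right and rows downward; lengths in m; the calibration is good to about 2 mm. A picture is of the moment at which its call begins. There is no depth.
- arm.finish_job(): hands the job in, once; it reports no verdict.
The state is a dict: "clock": time; "joint_positions": joint angles; "joint_vel": joint speeds; "tau": joint torques, N m; "ee_pos": TCP position; "tcp_rot": TCP orientation; "force": force on the tool from outside, world axes, zero at the start; "ft_torque": the same for the moment, N m; "opening": opening from 0.0 (shut) to 1.0 (fully open).
Only numpy, scipy, OpenCV 4.12 (cv2) and the standard library are available. Lean on these libraries where they do the work, as an engineer would, in place of code of your own. Each camera call takes 0.05 s, during which the arm holds its last target.

### The job

Screw the castle nut down on its spindle (clockwise from above) until you clearly feel it bear on the brass cap under it, then carry on only to the first place after that where one of its slots lines up with the slot in the spindle; do not go on to a later slot, which is too tight. Then take the locking key from the wooden block, set it gently down across the lined-up slots until it rests on the bottom of the nut's slot, and let go of it. Leave the tape measure, the brass nut and the copper nozzle where they are.

Things in the scene. Friction and masses are not known exactly. Their poses are not given: they have to be found in the camera images.
- stand: fixed stand: dark steel base plate 120 x 110 x 12 mm, blue hub drum (radius 36 to 43 mm, up to 46 mm) and in its middle an upright steel spindle, 36 mm across, 86 mm high. Origin: centre of the plate's underside, z up on the spindle axis. The slot across the spindle's top runs along this x axis, is 11 mm wide and open at the top.
- spindle_slot (a point): point on the spindle axis 77.5 mm above the table, where the bottom of the nut's slot comes when the nut is set; its x axis runs along the spindle's slot
- nut: steel castle nut on the spindle, 50 mm across flats, 36 mm high: plain hexagon for 26 mm, above it six posts at the corners with slots 11 mm wide, 10 mm deep between them, one over the middle of each flat. Origin: centre of its underside, 52 to 54 mm above the table. Its x axis points through the middle of a flat, so flats and slots lie at every 60 degrees from it.
- nut_grip (a point): point on the nut's axis, 25 mm above its underside, where to grip its flats. Right-hand thread, 6 mm a turn. It starts loose, turning with an even drag of 0.05 N m, meets the cap after 0.6 to 2.4 rad, and from there its torque climbs steadily; the right slot comes about half a radian past first contact, at some 0.3 to 0.5 N m, the next one at about three times that (too tight). It stays where left.
- cap: round brass thrust cap, 54 mm across and 5 mm thick, under the nut on a very stiff spring (it gives only some 0.2 mm). Origin: centre of its underside, 47 mm above the table. Where exactly the nut meets it cannot be measured, only felt.
- key_grip (a point): point to grip on the locking key: 37 mm above its foot, in the middle of its red upright tab (22 mm long along x, 7 mm thick along y, reaching from 9 mm to 51 mm above the foot). The key is an upside-down T: under the tab a steel bar 64 mm long (x), 7 mm thick (y) and 9 mm high with a chamfered foot. z is up.
- key: the same locking key (0.12 kg); origin: centre of its foot, x along the bar (either way round), z up
- block: fixed hardwood block, 100 (x) x 60 (y) x 22 mm, in whose slot (along its x, 11 mm wide, 10 mm deep) the key stands upright; origin: centre of its underside
- tape: yellow tape measure, 35 x 73 x 69 mm, a bystander; origin: centre of its underside
- brass_nut: small brass-coloured hex nut, 33 x 29 x 14 mm, a bystander lying flat; origin: centre of its underside
- nozzle: copper torch nozzle, 21 mm across and 62 mm high, a bystander standing up; origin: centre of its underside
Not all that is in view belongs to the job. What is shaped like the key but turquoise is not meant.

How it is judged:
On the way, in this order (a step that is already met when the one before it is completed fails the run):
1. the nut bears on the cap and one of its slots lines up with the spindle's slot, at the first place after it began to bear (distance of cap from where it was at the start of the episode between 8e-05 and 0.0004 m and (angle between the x axis of nut and the x axis of stand, either way round below 0.12 rad or angle between the x axis of nut and the x axis of stand, either way round between 0.927 and 1.167 rad)), for 0.2 s.
2. the key stands down in the lined-up slots (z of key in the frame of spindle_slot below 0.003 m and horizontal distance between key and spindle_slot below 0.008 m and angle between the x axis of key and the x axis of stand, either way round below 0.2 rad), for 0.2 s.
At the end, for the whole second after the job is handed in: The nut presses the cap down 0.08 to 0.4 mm (0.2 mm at the first slot after contact, 0.6 mm at the next) with a slot within 0.12 rad of the spindle's; the key stands upright in the slots, its foot within 3 mm of the nut's slot bottom and 8 mm of the spindle axis, at rest and released (all of step 1 and all of step 2 and z of key in the frame of spindle_slot above -0.004 m and angle between key's own z axis and vertical below 0.2 rad and linear speed of key below 0.02 m/s); the robot touches nothing.
It fails at once if the nut is overtightened: it presses the cap down by more than 0.45 mm (distance of cap from where it was at the start of the episode above 0.00045 m).
It fails at once if the key is forced: pressed on the nut or stand with more than 25 N (contact force between key and stand above 25 N).
It fails at once if a bystander (tape measure, brass nut, nozzle) is moved more than 20 mm (distance of any of tape, brass_nut, nozzle from where it was at the start of the episode above 0.02 m).
It fails at once if the nozzle is knocked over (angle between nozzle's own z axis and vertical above 0.5 rad).
It also fails if it takes over 72 s, if anything falls off the work surface, if the arm or the gripper's body presses on something with over 40 N, if the wrist force passes 120 N, or if a joint passes its speed limit or range.

## Working session

There is one attempt and no reset: what is moved stays moved. The work goes in short steps, Python scripts to look and compute and a tool call to move; the robot and the scene stay as the last step left them, time stands still between calls to the robot, and variables do not carry over. Pictures are saved under pics/ and viewed, and the job is handed in when it is done.

Besides the shell and the picture viewer there is one more tool, called after ">>>" as a command line: name --pt "numbers of a row" for each row, then --argument value for the rest. drive_tool: Moves the arm, as the interface text tells. Its arguments: {"type":"object","properties":{"series":{"type":"array","items":{"type":"array","items":{"type":"number","minimum":-1,"maximum":1}}},"squeeze":{"type":"number"}},"required":["series"]}

```bash
mkdir -p pics
cat > h.py <<'E'
import numpy as np, cv2
from workcell import arm
def grab(n,tag):
    f=arm.grab_frame(n); np.savez(f'pics/{tag}.npz',**f)
    cv2.imwrite(f'pics/{tag}.png',cv2.cvtColor(f['color'],cv2.COLOR_RGB2BGR)); return f
def load(tag): return np.load(f'pics/{tag}.npz')
def ray(f,u,v):
    K=f['K'];T=f['world_to_cam'];R=T[:3,:3];t=T[:3,3]
    d=np.linalg.inv(K)@np.array([u,v,1.]);d=np.array([d[0],-d[1],-d[2]])
    return -R.T@t, R.T@d
def onz(f,u,v,z):
    o,d=ray(f,u,v); return o+d*(z-o[2])/d[2]
def proj(f,p):
    T=f['world_to_cam'];c=T[:3,:3]@np.asarray(p)+T[:3,3];q=f['K']@np.array([c[0],-c[1],-c[2]]);return q[:2]/q[2]
E
python3 - <<'E'
from h import *
for n in('scene','top'):
    f=grab(n,n+'0'); print(f.keys(),f['K'],ray(f,256,192))
print(arm.observe())
E
```

```text
dict_keys(['color', 'K', 'world_to_cam']) [[441.18794659   0.         257.85134385]
 [  0.         441.18794659 188.75318338]
 [  0.           0.           1.        ]] (array([ 0.23819825, -0.32313731,  0.72064183]), array([ 0.32141165,  0.56672513, -0.75867578]))
dict_keys(['color', 'K', 'world_to_cam']) [[374.13066056   0.         253.51345745]
 [  0.         374.13066056 191.32753502]
 [  0.           0.           1.        ]] (array([0.44702528, 0.16885812, 0.93915713]), array([ 0.072174  , -0.02590549, -0.99707935]))
{'clock': 0.1, 'joint_positions': array([-1.23866491,  0.70698827, -0.02758772,  1.48490471,  0.02199581,
        0.95091251, -0.07551015]), 'joint_vel': array([-0.00044847, -0.00082831,  0.00082896, -0.00215669,  0.00049597,
       -0.00137156, -0.00171108]), 'tau': array([ 3.06838687e-03, -8.84272456e+01,  1.23754598e+00, -2.36450297e+01,
        1.72303221e-02,  5.08090234e-03,  1.97119078e-06]), 'ee_pos': array([0.20991385, 0.53508286, 0.23091582]), 'tcp_rot': array([-5.83832095e-01, -3.08673590e+00,  1.41589791e-03]), 'force': array([-1.03953558,  0.21218197,  0.79185205]), 'ft_torque': array([0.00813782, 0.03837431, 0.01763386]), 'opening': 0.9987275263030739}
```

View pics/scene0.png

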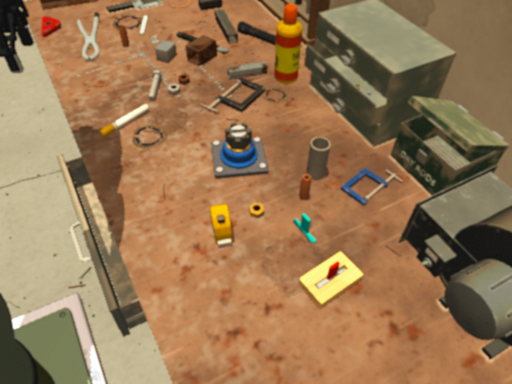

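View pics/top0.png

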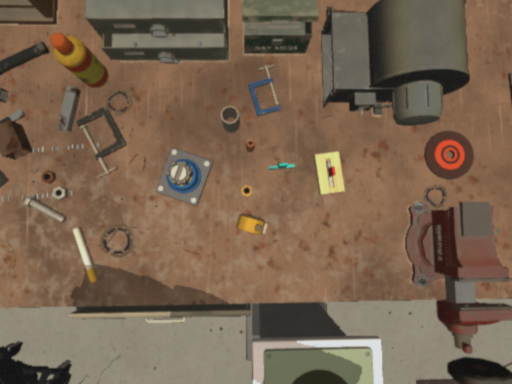

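The scene view shows the stand at about (239,155) and the block with the red-tabbed key at about (332,275). The tape is at (221,223), the brass nut at (257,210), the nozzle at (305,187) and the turquoise decoy at (305,228). In the top view the stand is at (184,176) and the block at (330,172). Next I zoom in.

Run:
```python
from h import *
f=load('top0');s=load('scene0')
a=cv2.imread('pics/top0.png');b=cv2.imread('pics/scene0.png')
def crop(im,x,y,w,h,k=6): return cv2.resize(im[y:y+h,x:x+w],(w*k,h*k),interpolation=cv2.INTER_CUBIC)
cv2.imwrite('pics/z1.png',np.hstack([crop(a,150,142,66,66),crop(a,300,140,66,66)]))
cv2.imwrite('pics/z2.png',np.hstack([crop(b,206,115,66,66),crop(b,298,245,66,66)]))
for p in [(183,176)]: print(onz(f,*p,0.012))
for p in [(330,172)]: print(onz(f,*p,0.022))
print('nozzle',onz(f,250,145,0.06),'tape',onz(f,252,224,.06),'brass',onz(f,246,190,.014), 'dec',onz(f,282,166,.02))
print('scene stand',onz(s,239,155,.03),'block',onz(s,331,278,.022),'nozzle',onz(s,305,197,0.))
```

```text
[0.5562778  0.32559659 0.012     ]
[ 0.56077647 -0.03906025  0.022     ]
nozzle [0.62290771 0.15867134 0.06      ] tape [0.43566792 0.15646833 0.06      ] brass [0.51927824 0.16955303 0.014     ] dec [0.57738849 0.07955064 0.02      ]
scene stand [0.5489262  0.30558159 0.03      ] block [ 0.55654556 -0.0422716   0.022     ] nozzle [0.62963412 0.15419251 0.        ]
```

View pics/z1.png

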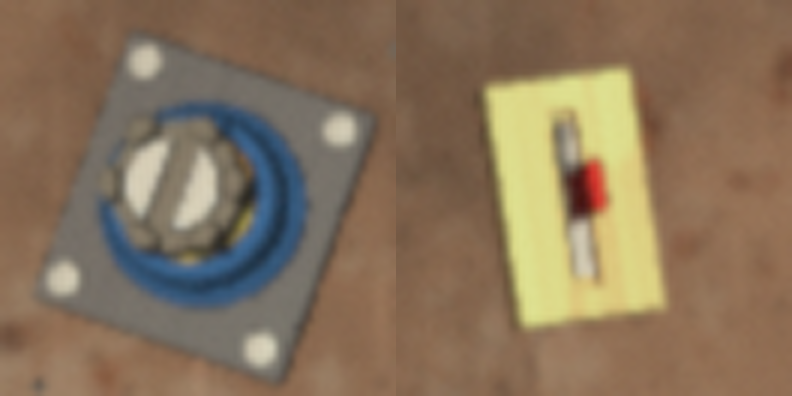

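View pics/z2.png

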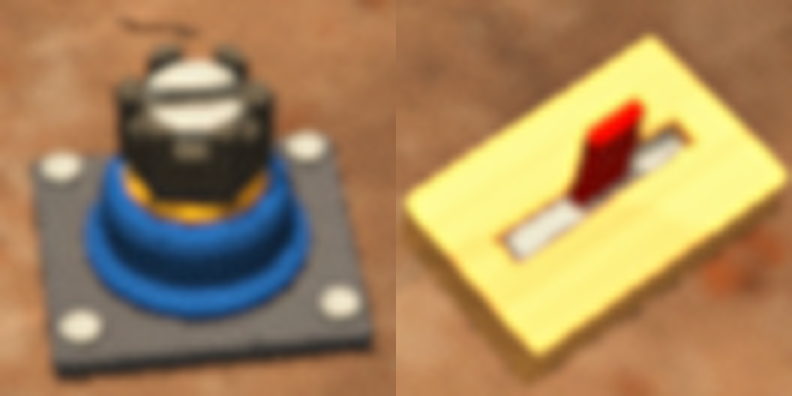

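Run:
```python
from h import *
for n,(x,y,w,h) in (('top0',(150,142,66,66)),('scene0',(206,115,66,66))):
    f=load(n);im=f['color'][y:y+h,x:x+w];k=8
    g=cv2.resize(im,None,fx=k,fy=k,interpolation=cv2.INTER_CUBIC)
    m=(g.min(2)>150).astype(np.uint8)
    c,_=cv2.findContours(m,cv2.RETR_EXTERNAL,cv2.CHAIN_APPROX_NONE)
    for q in c:
        M=cv2.moments(q)
        if M['m00']<300: continue
        u=(M['m10']/M['m00']+.5)/k-.5+x;v=(M['m01']/M['m00']+.5)/k-.5+y
        print(n,round(u,1),round(v,1),'A',M['m00']/64,'z.014',onz(f,u,v,.015)[:2].round(4),'z.086',onz(f,u,v,.086)[:2].round(4))
# block
for n,(x,y,w,h) in (('top0',(300,140,66,66)),('scene0',(290,240,80,70))):
    f=load(n);im=f['color'][y:y+h,x:x+w];k=8
    g=cv2.resize(im,None,fx=k,fy=k,interpolation=cv2.INTER_CUBIC).astype(int)
    m=((g[...,0]>190)&(g[...,1]>170)&(g[...,2]<190)&(g[...,0]-g[...,2]>40)).astype(np.uint8)
    c,_=cv2.findContours(m,cv2.RETR_EXTERNAL,cv2.CHAIN_APPROX_NONE);q=max(c,key=cv2.contourArea)
    r=cv2.convexHull(q); p=cv2.approxPolyDP(r,0.04*cv2.arcLength(r,True),True).reshape(-1,2)
    P=np.array([onz(f,(a+.5)/k-.5+x,(b+.5)/k-.5+y,.022)[:2] for a,b in p]);print(n,'corners',P.round(4).tolist(),'mean',P.mean(0).round(4), 'sides',np.linalg.norm(P-np.roll(P,-1,0),axis=1).round(3))
    for i in range(len(P)):
        d=P[(i+1)%len(P)]-P[i];print(np.degrees(np.arctan2(d[1],d[0])).round(1))
    m=((g[...,0]>130)&(g[...,1]<90)&(g[...,2]<90)).astype(np.uint8)
    ys,xs=np.nonzero(m);print('red',xs.mean()/k+x-.44,ys.mean()/k+y-.44)
```

```text
top0 193.0 199.8 A 18.28125 z.014 [0.4966 0.3004] z.086 [0.4928 0.2903]
top0 160.2 188.1 A 15.5546875 z.014 [0.5267 0.3813] z.086 [0.5205 0.365 ]
top0 182.5 173.8 A 43.2421875 z.014 [0.5613 0.3262] z.086 [0.5525 0.3141]
top0 173.6 170.7 A 43.0 z.014 [0.5693 0.3483] z.086 [0.5599 0.3345]
top0 206.2 163.2 A 15.640625 z.014 [0.5871 0.2675] z.086 [0.5764 0.26  ]
top0 173.7 151.8 A 13.5 z.014 [0.6168 0.348 ] z.086 [0.6037 0.3343]
scene0 219.0 168.8 A 20.7734375 z.014 [0.4969 0.3011] z.086 [0.4709 0.2383]
scene0 262.2 164.8 A 19.8515625 z.014 [0.5875 0.2679] z.086 [0.5524 0.2084]
scene0 215.8 142.3 A 17.0390625 z.014 [0.5268 0.3817] z.086 [0.4978 0.3108]
scene0 256.6 138.9 A 15.421875 z.014 [0.6168 0.3482] z.086 [0.5787 0.2806]
scene0 238.5 133.8 A 39.6875 z.014 [0.587  0.3835] z.086 [0.5519 0.3124]
scene0 237.4 127.2 A 37.9375 z.014 [0.5955 0.406 ] z.086 [0.5596 0.3326]
top0 corners [[0.6121, -0.0588], [0.5158, -0.0723], [0.5078, -0.0163], [0.6039, -0.0031]] mean [ 0.5599 -0.0376] sides [0.097 0.057 0.097 0.056]
-172.0
98.1
7.9
-81.6
red 332.6563368220742 170.43024262607042
scene0 corners [[0.6055, -0.0037], [0.6111, -0.0633], [0.5125, -0.0739], [0.5061, -0.015]] mean [ 0.5588 -0.039 ] sides [0.06  0.099 0.059 0.1  ]
-84.6
-173.9
96.2
6.5
red 342.71931347415915 278.11433500820345
```

Run:
```python
from h import *
c=np.array([.5565,.3238])
def ortho(f,c,z,half,n):
    H=[];
    src=[];dst=[]
    for i,(a,b) in enumerate([(-1,-1),(1,-1),(1,1),(-1,1)]):
        # image right = -y world, up=+x
        src.append(proj(f,[c[0]-b*half,c[1]-a*half,z]));dst.append([(a+1)/2*n,(b+1)/2*n])
    M=cv2.getPerspectiveTransform(np.float32(src),np.float32(dst))
    return cv2.warpPerspective(f['color'],M,(n,n),flags=cv2.INTER_CUBIC)
out=[]
for n in('top0','scene0'):
    o=ortho(load(n),c,.088,.04,390);out.append(cv2.convertScaleAbs(o,alpha=1.8))
    for d in (-20,): 
        t=np.radians(d);v=np.array([-np.sin(t),-np.cos(t)])*150
        cv2.line(out[-1],tuple((195-v).astype(int).tolist()),tuple((195+v).astype(int).tolist()),(0,255,0),1)
cv2.imwrite('pics/o1.png',cv2.cvtColor(np.hstack(out),cv2.COLOR_RGB2BGR))
# key: white bar in block
for n in('top0','scene0'):
    o=ortho(load(n),np.array([.5594,-.0383]),.021,.055,390);cv2.imwrite(f'pics/k_{n}.png',cv2.cvtColor(o,cv2.COLOR_RGB2BGR))
cv2.imwrite('pics/o2.png',np.hstack([cv2.imread('pics/k_top0.png'),cv2.imread('pics/k_scene0.png')]))
```

```text
(no output)
```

View pics/o1.png

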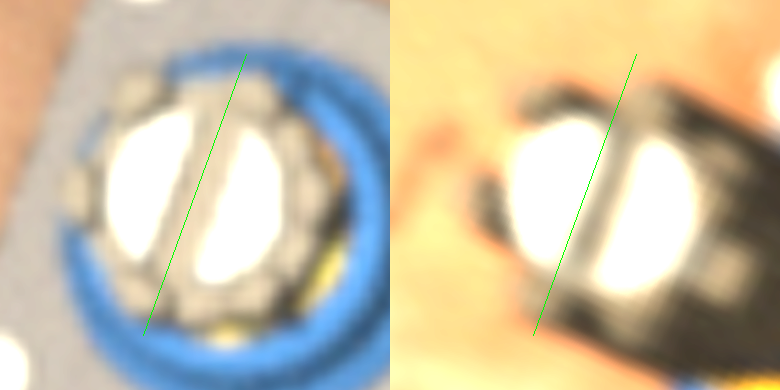

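View pics/o2.png

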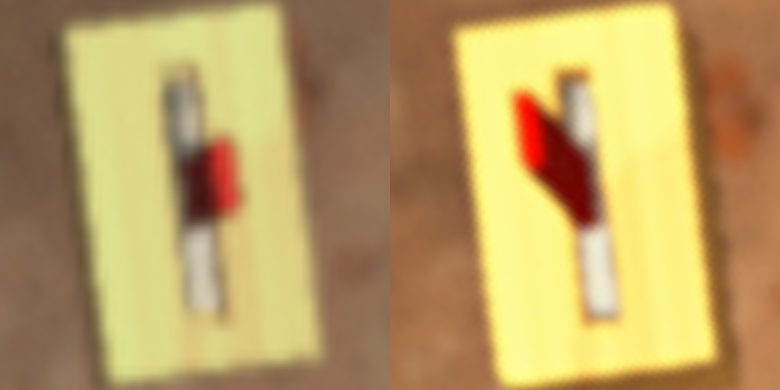

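Both views agree on the stand centre at (0.5565, 0.324), with the spindle slot at −20°. The bolt spacings, 96 x 86 mm, fit the plate. The block is at (0.559, −0.038), at about 7°. The nut's posts lie at about 29° + 60k, so its flat normals are at about −1°, 59° and 119°. I work out the approach next.

```bash
cat >> h.py <<'E'
from scipy.spatial.transform import Rotation as Ro
def yaw(R): return np.degrees(np.arctan2(R[1,1],R[0,1]))
def st():
    s=arm.observe();R=Ro.from_rotvec(s['tcp_rot']).as_matrix()
    print('t',round(s['clock'],2),'p',s['ee_pos'].round(4),'jawyaw',yaw(R).round(2),'tilt',(R[:,2]).round(3),'F',s['force'].round(2),'M',s['ft_torque'].round(3),'op',round(s['opening'],3),'q',s['joint_positions'].round(2))
    return s,R
def to(x,y,z,dyaw=None):
    s,R=st();d=R.T@(np.array([x,y,z])-s['ee_pos']);print('shift total (rows of 0.1):',(d/0.1).round(3))
    if dyaw is not None:
        # target level orientation
        a=np.radians(dyaw);yv=np.array([np.cos(a),np.sin(a),0]);zv=np.array([0,0,-1.]);T=np.c_[np.cross(yv,zv),yv,zv]
        print('turn total:',(np.degrees(Ro.from_matrix(R.T@T).as_rotvec())/30).round(3))
E
python3 - <<'E'
from h import *
to(.5565,.324,.15,119)
E
```

```text
t 0.1 p [0.2099 0.5351 0.2309] jawyaw 68.58 tilt [-0.    -0.001 -1.   ] F [-1.04  0.21  0.79] M [0.008 0.038 0.018] op 0.999 q [-1.24  0.71 -0.03  1.48  0.02  0.95 -0.08]
shift total (rows of 0.1): [-3.997 -0.698  0.81 ]
turn total: [-2.000e-03 -1.000e-03 -1.681e+00]
```

>>> drive_tool --pt "-0.5 -0.087 0.1 0 0 0 1" --pt "-0.5 -0.087 0.1 0 0 0 1" --pt "-0.5 -0.087 0.1 0 0 0 1" --pt "-0.5 -0.087 0.1 0 0 0 1" --pt "-0.5 -0.087 0.1 0 0 0 1" --pt "-0.5 -0.087 0.1 0 0 0 1" --pt "-0.5 -0.087 0.1 0 0 0 1" --pt "-0.5 -0.087 0.1 0 0 0 1" --squeeze 60

```text
clock: 1.1
ee_pos: [0.5581, 0.3233, 0.1507]
tcp_rot: [-0.584, -3.086, 0.001]
force: [-1.0, 1.4, -0.4]
opening: 1.003
```

>>> drive_tool --pt "0 0 0 0 0 -0.24 1" --pt "0 0 0 0 0 -0.24 1" --pt "0 0 0 0 0 -0.24 1" --pt "0 0 0 0 0 -0.24 1" --pt "0 0 0 0 0 -0.24 1" --pt "0 0 0 0 0 -0.24 1" --pt "0 0 0 0 0 -0.24 1" --pt "0 0 0 0 0 0 1"

```text
clock: 2.1
ee_pos: [0.5568, 0.3242, 0.1509]
tcp_rot: [0.785, -3.041, 0.0]
force: [0.3, -1.2, -0.1]
opening: 1.003
```

Run:
```python
from h import *
grab('top','top1');to(.5565,.324,.057,119)
```

```text
t 2.15 p [0.5568 0.3243 0.151 ] jawyaw 118.82 tilt [-0.001 -0.    -1.   ] F [-0.47 -0.12 -0.03] M [ 0.014  0.07  -0.064] op 1.0 q [-0.43  0.92 -0.34  1.29  0.32  0.98  1.25]
shift total (rows of 0.1): [ 0.004 -0.001  0.94 ]
turn total: [ 0.    -0.001 -0.006]
```

>>> drive_tool --pt "0 0 0.2 0 0 0 1" --pt "0 0 0.2 0 0 0 1" --pt "0 0 0.2 0 0 0 1" --pt "0 0 0.14 0 0 0 1" --pt "0 0 0.1 0 0 0 1" --pt "0 0 0.1 0 0 0 1" --pt "0 0 0 0 0 0 1" --pt "0 0 0 0 0 0 0.4"

```text
clock: 3.15
ee_pos: [0.5571, 0.3245, 0.0577]
tcp_rot: [-0.786, 3.041, 0.0]
force: [0.2, -0.2, -0.2]
opening: 0.817
```

>>> drive_tool --pt "0 0 0 0 0 0 0.3" --pt "0 0 0 0 0 0 0.2" --pt "0 0 0 0 0 0 0" --pt "0 0 0 0 0 0 -0.2" --pt "0 0 0 0 0 0 -0.5" --pt "0 0 0 0 0 0 -1" --pt "0 0 0 0 0 0 -1" --pt "0 0 0 0 0 0 -1"

```text
clock: 4.15
ee_pos: [0.5576, 0.3236, 0.0579]
tcp_rot: [-0.785, 3.041, -0.002]
force: [-0.1, -6.0, 8.6]
opening: 0.576
```

Run:
```python
from h import *
st();grab('scene','s2');st()
a=cv2.imread('pics/s2.png')[60:200,160:340];cv2.imwrite('pics/s2z.png',cv2.resize(a,None,fx=4,fy=4,interpolation=cv2.INTER_CUBIC))
```

```text
t 4.15 p [0.5576 0.3236 0.0579] jawyaw 118.94 tilt [ 0.001 -0.001 -1.   ] F [-0.05 -5.99  8.57] M [-1.234 -0.061 -0.008] op 0.576 q [-0.44  1.04 -0.3   1.36  0.37  0.8   1.21]
t 4.2 p [0.5575 0.3237 0.0579] jawyaw 118.94 tilt [ 0.001 -0.001 -1.   ] F [ 0.52 -5.44  9.98] M [-1.25  -0.131 -0.091] op 0.576 q [-0.44  1.04 -0.3   1.36  0.37  0.8   1.21]
```

View pics/s2z.png

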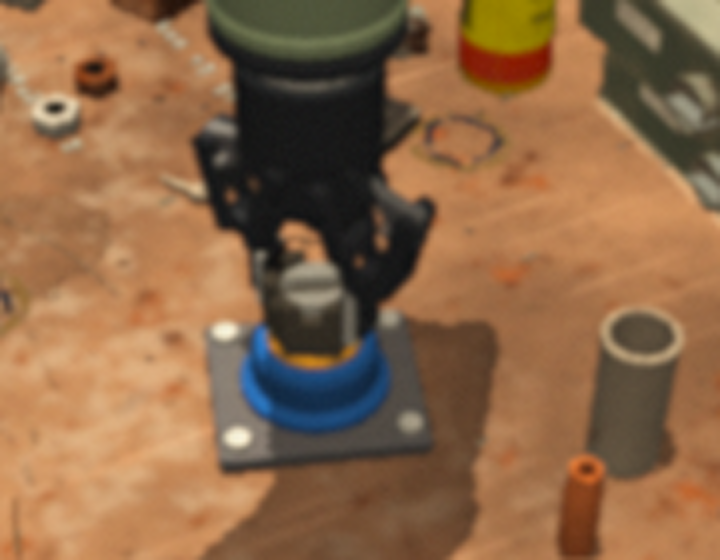

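Opening 0.576 × 85 mm = 49 mm, so the jaws are shut on the flats at jaw yaw 119°. I turn clockwise now. Slots line up at jaw yaw 100° (too early), 40° and −20°.

>>> drive_tool --pt "0 -0.004 0 0 0 0.125 -1" --pt "0 -0.004 0 0 0 0.125 -1" --pt "0 0 0 0 0 0.125 -1" --pt "0 0 0 0 0 0.125 -1" --pt "0 0 0 0 0 0.125 -1" --pt "0 0 0 0 0 0.125 -1" --pt "0 0 0 0 0 0.125 -1" --pt "0 0 0 0 0 0.125 -1"

```text
clock: 5.2
ee_pos: [0.5576, 0.3235, 0.0575]
tcp_rot: [0.032, 3.141, -0.0]
force: [1.5, -0.9, 0.7]
opening: 0.575
```

```bash
python3 -c "
from h import *
st()"
```

```text
t 5.2 p [0.5576 0.3235 0.0575] jawyaw 88.85 tilt [ 0.001 -0.    -1.   ] F [ 1.52 -0.91  0.71] M [-0.325 -0.278  0.051] op 0.575 q [-0.5   1.03 -0.17  1.36  0.21  0.76  0.81]
```

>>> drive_tool --pt "0 0 0.0005 0 0 0.07 -1" --pt "0 0 0.0005 0 0 0.07 -1" --pt "0 0 0.0005 0 0 0.07 -1" --pt "0 0 0.0005 0 0 0.07 -1" --pt "0 0 0.0005 0 0 0.07 -1" --pt "0 0 0.0005 0 0 0.07 -1" --pt "0 0 0.0005 0 0 0.07 -1" --pt "0 0 0.0005 0 0 0.07 -1"

```text
clock: 6.2
ee_pos: [0.5576, 0.3235, 0.0572]
tcp_rot: [0.489, 3.103, 0.0]
force: [2.4, -3.6, 7.3]
opening: 0.572
```

```bash
python3 -c "
from h import *
st()"
```

```text
t 6.2 p [0.5576 0.3235 0.0572] jawyaw 72.08 tilt [ 0.001 -0.    -1.   ] F [ 2.37 -3.62  7.3 ] M [-0.776 -0.231  0.174] op 0.572 q [-0.54  1.03 -0.09  1.36  0.11  0.75  0.59]
```

>>> drive_tool --pt "0 0 0.0003 0 0 0.05 -1" --pt "0 0 0.0003 0 0 0.05 -1" --pt "0 0 0.0003 0 0 0.05 -1" --pt "0 0 0.0003 0 0 0.05 -1" --pt "0 0 0.0003 0 0 0.05 -1" --pt "0 0 0.0003 0 0 0.05 -1" --pt "0 0 0.0003 0 0 0.05 -1" --pt "0 0 0.0003 0 0 0.05 -1"

```text
clock: 7.2
ee_pos: [0.5576, 0.3235, 0.0571]
tcp_rot: [0.81, 3.035, 0.0]
force: [0.4, -4.9, 9.2]
opening: 0.577
```

```bash
python3 -c "
from h import *
st()"
```

```text
t 7.2 p [0.5576 0.3235 0.0571] jawyaw 60.11 tilt [ 0.001 -0.    -1.   ] F [ 0.36 -4.92  9.16] M [-0.832 -0.206  0.287] op 0.577 q [-0.56  1.03 -0.03  1.36  0.04  0.74  0.44]
```

>>> drive_tool --pt "0 0 0 0 0 0.05 -1" --pt "0 0 0 0 0 0.05 -1" --pt "0 0 0 0 0 0.04 -1" --pt "0 0 0 0 0 0.04 -1" --pt "0 0 0 0 0 0.04 -1" --pt "0 0 0 0 0 0.04 -1" --pt "0 0 0 0 0 0.04 -1" --pt "0 0 0 0 0 0.04 -1"

```text
clock: 8.2
ee_pos: [0.5576, 0.3235, 0.057]
tcp_rot: [1.076, 2.951, 0.0]
force: [1.6, -4.3, 7.0]
opening: 0.576
```

```bash
python3 -c "
from h import *
st()
grab('scene','s3');st()
grab('top','t3');st()
a=cv2.imread('pics/s3.png')[60:200,160:340];a=cv2.resize(a,None,fx=4,fy=4,interpolation=cv2.INTER_CUBIC);cv2.imwrite('pics/s3z.png',a)"
```

```text
t 8.2 p [0.5576 0.3235 0.057 ] jawyaw 49.93 tilt [ 0.001 -0.    -1.   ] F [ 1.61 -4.33  6.99] M [-0.769 -0.304  0.382] op 0.576 q [-0.58  1.03  0.01  1.37 -0.02  0.74  0.31]
t 8.25 p [0.5576 0.3234 0.0569] jawyaw 49.86 tilt [ 0.001 -0.    -1.   ] F [ 1.92 -3.78  6.92] M [-0.778 -0.316  0.092] op 0.573 q [-0.58  1.03  0.01  1.37 -0.02  0.74  0.31]
t 8.3 p [0.5576 0.3235 0.057 ] jawyaw 49.91 tilt [ 0.001 -0.    -1.   ] F [ 1.51 -3.43  5.93] M [-0.764 -0.316 -0.047] op 0.571 q [-0.58  1.03  0.01  1.37 -0.02  0.74  0.31]
```

View pics/s3z.png

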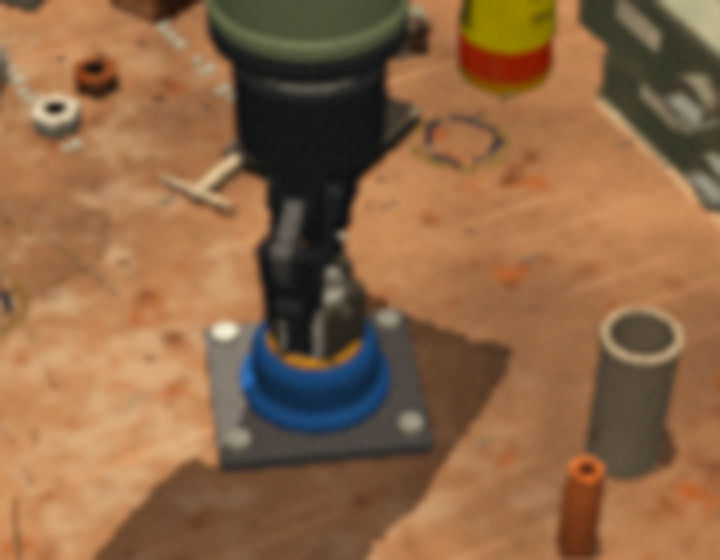

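Moving torque rose steadily: 0.05, 0.17, 0.29, then 0.38 N m at yaw 50°. Contact was therefore at about 80–85°, and the first line-up is at 40°. I finish the remaining 10° in small rows.

>>> drive_tool --pt "0 0 0 0 0 0.04 -1" --pt "0 0 0 0 0 0.05 -1" --pt "0 0 0 0 0 0.05 -1" --pt "0 0 0 0 0 0.05 -1" --pt "0 0 0 0 0 0.05 -1" --pt "0 0 0 0 0 0.05 -1" --pt "0 0 0 0 0 0.04 -1" --pt "0 0 0 0 0 0 -1"

```text
clock: 9.3
ee_pos: [0.5576, 0.3234, 0.0569]
tcp_rot: [1.327, 2.847, -0.0]
force: [2.0, -4.5, 5.2]
opening: 0.572
```

```bash
python3 -c "
from h import *
st()"
```

```text
t 9.3 p [0.5576 0.3234 0.0569] jawyaw 40.03 tilt [ 0.001 -0.    -1.   ] F [ 1.99 -4.48  5.22] M [-0.853 -0.399 -0.056] op 0.572 q [-0.6   1.04  0.06  1.37 -0.07  0.74  0.18]
```

>>> drive_tool --pt "0 0 0 0 0 0 0.3" --pt "0 0 0 0 0 0 0.6" --pt "0 0 0 0 0 0 1" --pt "0 0 0 0 0 0 1" --pt "0 0 -0.2 0 0 0 1" --pt "0 0 -0.4 0 0 0 1" --pt "0 0 -0.4 0 0 0 1" --pt "0 0 -0.1 0 0 0 1"

```text
clock: 10.3
ee_pos: [0.5581, 0.3242, 0.1705]
tcp_rot: [1.325, 2.846, 0.006]
force: [-0.4, -0.6, -0.4]
opening: 0.997
```

```bash
python3 -c "
from h import *
to(.5594,-.0383,.17,7.2+90)
to(.5594,-.0383,.17,7.2-90)"
```

```text
t 10.3 p [0.5581 0.3242 0.1705] jawyaw 40.08 tilt [ 0.004  0.002 -1.   ] F [-0.38 -0.61 -0.38] M [ 0.011  0.031 -0.027] op 0.997 q [-0.61  0.89  0.07  1.28 -0.07  0.97  0.18]
shift total (rows of 0.1): [-2.782 -2.324 -0.003]
turn total: [ 0.007  0.005 -1.904]
t 10.3 p [0.5581 0.3242 0.1705] jawyaw 40.08 tilt [ 0.004  0.002 -1.   ] F [-0.38 -0.61 -0.38] M [ 0.011  0.031 -0.027] op 0.997 q [-0.61  0.89  0.07  1.28 -0.07  0.97  0.18]
shift total (rows of 0.1): [-2.782 -2.324 -0.003]
turn total: [ 0.006 -0.008  4.096]
```

>>> drive_tool --pt "-0.348 -0.29 0 0 0 0 1" --pt "-0.348 -0.29 0 0 0 0 1" --pt "-0.348 -0.29 0 0 0 0 1" --pt "-0.348 -0.29 0 0 0 0 1" --pt "-0.348 -0.29 0 0 0 0 1" --pt "-0.348 -0.29 0 0 0 0 1" --pt "-0.348 -0.29 0 0 0 0 1" --pt "-0.348 -0.29 0 0 0 0 1"

```text
clock: 11.3
ee_pos: [0.5589, -0.0402, 0.1672]
tcp_rot: [1.325, 2.848, -0.0]
force: [0.9, 1.1, 0.0]
opening: 1.004
```

>>> drive_tool --pt "0 0 0 0 0 -0.27 1" --pt "0 0 0 0 0 -0.27 1" --pt "0 0 0 0 0 -0.27 1" --pt "0 0 0 0 0 -0.27 1" --pt "0 0 0 0 0 -0.27 1" --pt "0 0 0 0 0 -0.27 1" --pt "0 0 0 0 0 -0.27 1" --pt "0 0 0 0 0 0 0.2"

```text
clock: 12.3
ee_pos: [0.559, -0.039, 0.167]
tcp_rot: [-0.184, 3.136, -0.0]
force: [0.3, 0.2, 0.5]
opening: 0.816
```

Run:
```python
from h import *
grab('top','t4');grab('scene','s4')
a=cv2.imread('pics/t4.png')[142:208,150:216];b=cv2.imread('pics/s4.png')[105:171,206:272]
cv2.imwrite('pics/z4.png',cv2.convertScaleAbs(cv2.resize(np.hstack([a,b]),None,fx=6,fy=6,interpolation=cv2.INTER_CUBIC),alpha=1.5))
to(.559,-.0385,.03,97.2)
```

```text
t 12.4 p [ 0.559  -0.0388  0.1669] jawyaw 96.57 tilt [ 0. -0. -1.] F [ 0.26 -0.1  -0.77] M [ 0.008  0.034 -0.038] op 0.647 q [ 0.17  0.78 -0.3   1.62  0.3   0.79  1.42]
shift total (rows of 0.1): [-0.     0.004  1.369]
turn total: [-0.     0.    -0.021]
```

View pics/z4.png

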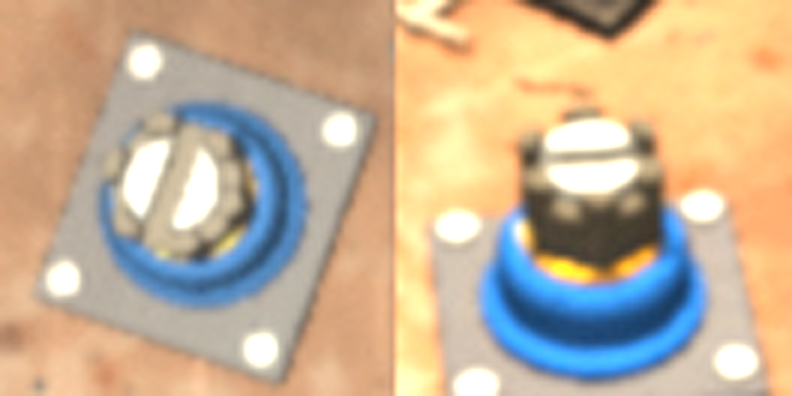

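View pics/s4.png

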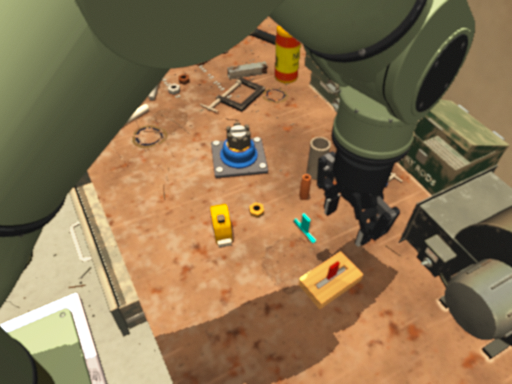

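The view from above shows posts at about 10°, 69° and 130°. The expected angles are 10°, 70° and 130°, so the slot lines up on both sides of the spindle. Now I go down on the key.

>>> drive_tool --pt "0 0.004 0.3 0 0 -0.021 0.2" --pt "0 0 0.3 0 0 0 0.2" --pt "0 0 0.3 0 0 0 0.2" --pt "0 0 0.2 0 0 0 0.2" --pt "0 0 0.15 0 0 0 0.2" --pt "0 0 0.1 0 0 0 0.2" --pt "0 0 0.02 0 0 0 0.2" --pt "0 0 0 0 0 0 0.2" --squeeze 40

```text
clock: 13.4
ee_pos: [0.5592, -0.0383, 0.0301]
tcp_rot: [-0.203, 3.135, -0.0]
force: [0.1, 0.6, -0.5]
opening: 0.604
```

Run:
```python
from h import *
grab('scene','s5');st()
a=cv2.imread('pics/s5.png')[190:330,270:430]
cv2.imwrite('pics/z5.png',cv2.convertScaleAbs(cv2.resize(a,None,fx=4,fy=4,interpolation=cv2.INTER_CUBIC),alpha=1.5))
```

```text
t 13.45 p [ 0.5592 -0.0383  0.0302] jawyaw 97.4 tilt [ 0.001 -0.    -1.   ] F [ 0.64 -1.18  0.14] M [-0.002 -0.003  0.011] op 0.599 q [ 0.12  0.99 -0.21  1.71  0.39  0.49  1.36]
```

View pics/z5.png

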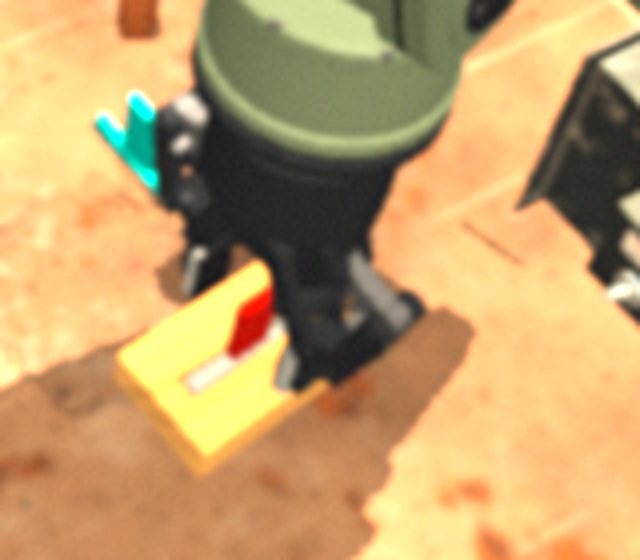

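The red tab at (250,320) in the crop lies midway between the finger pads, so I close.

>>> drive_tool --pt "0 0 0 0 0 0 -0.1" --pt "0 0 0 0 0 0 -0.3" --pt "0 0 0 0 0 0 -0.5" --pt "0 0 0 0 0 0 -0.7" --pt "0 0 0 0 0 0 -0.8" --pt "0 0 0 0 0 0 -0.9" --pt "0 0 0 0 0 0 -1" --pt "0 0 0 0 0 0 -1"

```text
clock: 14.45
ee_pos: [0.559, -0.0383, 0.0297]
tcp_rot: [-0.203, 3.135, -0.0]
force: [-1.2, 1.0, 3.4]
opening: 0.073
```

>>> drive_tool --pt "0 0 0 0 0 0 -1" --pt "0 0 0 0 0 0 -1" --pt "0 0 -0.1 0 0 0 -1" --pt "0 0 -0.15 0 0 0 -1" --pt "0 0 -0.35 0 0 0 -1" --pt "0 0 -0.4 0 0 0 -1" --pt "0 0 -0.4 0 0 0 -1" --pt "0 0 0 0 0 0 -1"

```text
clock: 15.45
ee_pos: [0.56, -0.0384, 0.173]
tcp_rot: [-0.202, 3.13, -0.001]
force: [0.1, -0.2, -1.8]
opening: 0.076
```

Run:
```python
from h import *
grab('scene','s6')
a=cv2.imread('pics/s6.png')[140:300,270:430]
cv2.imwrite('pics/z6.png',cv2.convertScaleAbs(cv2.resize(a,None,fx=3.7,fy=3.7,interpolation=cv2.INTER_CUBIC),alpha=1.5))
to(.5574,.3236,.17,70)
```

```text
t 15.5 p [ 0.5593 -0.0384  0.1712] jawyaw 97.4 tilt [ 0.002 -0.    -1.   ] F [ 0.2  -0.5  -1.33] M [ 0.019 -0.021 -0.007] op 0.075 q [ 0.17  0.77 -0.31  1.61  0.3   0.8   1.43]
shift total (rows of 0.1): [-0.448  3.592  0.011]
turn total: [-0.     0.004  0.913]
```

View pics/z6.png

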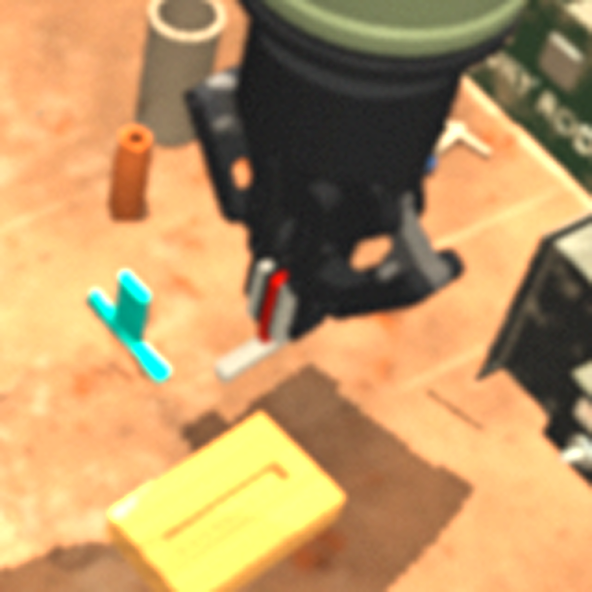

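The opening of 0.075 is about 6.4 mm, so the key is held upright and clear of the block. I carry it to the stand.

>>> drive_tool --pt "-0.056 0.449 0 0 0 0 -1" --pt "-0.056 0.449 0 0 0 0 -1" --pt "-0.056 0.449 0 0 0 0 -1" --pt "-0.056 0.449 0 0 0 0 -1" --pt "-0.056 0.449 0 0 0 0 -1" --pt "-0.056 0.449 0 0 0 0 -1" --pt "-0.056 0.449 0 0 0 0 -1" --pt "-0.056 0.449 0 0 0 0 -1"

```text
clock: 16.5
ee_pos: [0.5565, 0.3249, 0.1689]
tcp_rot: [0.203, -3.134, 0.001]
force: [0.2, -0.5, -1.4]
opening: 0.078
```

>>> drive_tool --pt "0 0 0 0 0 0.15 -1" --pt "0 0 0 0 0 0.15 -1" --pt "0 0 0 0 0 0.15 -1" --pt "0 0 0 0 0 0.15 -1" --pt "0 0 0 0 0 0.15 -1" --pt "0 0 0 0 0 0.163 -1" --pt "0 0 0 0 0 0 -1" --pt "0 0 0 0 0 0 -1"

```text
clock: 17.5
ee_pos: [0.5569, 0.3236, 0.1693]
tcp_rot: [-0.542, -3.094, 0.001]
force: [0.9, -0.3, -0.8]
opening: 0.073
```

Run:
```python
from h import *
to(.5574,.3236,.11,70)
```

```text
t 17.5 p [0.5569 0.3236 0.1693] jawyaw 70.14 tilt [-0.001 -0.    -1.   ] F [ 0.85 -0.26 -0.84] M [ 0.061 -0.03   0.072] op 0.073 q [-0.53  0.89 -0.11  1.28  0.11  0.98  0.57]
shift total (rows of 0.1): [-0.005  0.002  0.593]
turn total: [-0.001 -0.001  0.005]
```

>>> drive_tool --pt "-0.005 0.002 0.15 0 0 0.005 -1" --pt "0 0 0.15 0 0 0 -1" --pt "0 0 0.15 0 0 0 -1" --pt "0 0 0.1 0 0 0 -1" --pt "0 0 0.04 0 0 0 -1" --pt "0 0 0 0 0 0 -1" --pt "0 0 0 0 0 0 -1" --pt "0 0 0 0 0 0 -1"

```text
clock: 18.5
ee_pos: [0.5577, 0.3238, 0.111]
tcp_rot: [0.549, 3.093, 0.0]
force: [-0.1, -0.4, -1.9]
opening: 0.074
```

Run:
```python
from h import *
grab('scene','s7');grab('top','t7');st()
a=cv2.imread('pics/s7.png')[75:185,185:295]
b=cv2.imread('pics/t7.png')[125:235,125:235]
cv2.imwrite('pics/z7.png',cv2.convertScaleAbs(cv2.resize(np.hstack([a,b]),(792,396),interpolation=cv2.INTER_CUBIC),alpha=1.8))
```

```text
t 18.6 p [0.5577 0.3237 0.1109] jawyaw 69.87 tilt [ 0.  0. -1.] F [ 0.52  0.41 -1.74] M [-0.053  0.001 -0.009] op 0.079 q [-0.53  0.96 -0.11  1.33  0.12  0.86  0.55]
```

View pics/z7.png

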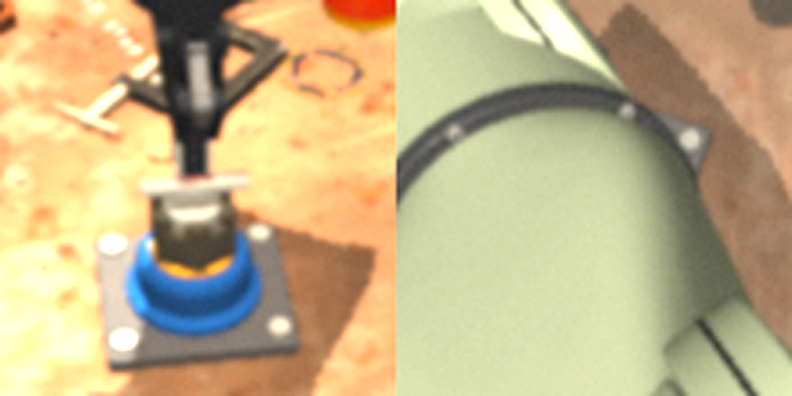

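>>> drive_tool --pt "0 0 0.015 0 0 0 -1" --pt "0 0 0.015 0 0 0 -1" --pt "0 0 0.015 0 0 0 -1" --pt "0 0 0.01 0 0 0 -1" --pt "0 0 0.01 0 0 0 -1" --pt "0 0 0.01 0 0 0 -1" --pt "0 0 0.005 0 0 0 -1" --pt "0 0 0 0 0 0 -1"

```text
clock: 19.6
ee_pos: [0.5576, 0.3237, 0.1026]
tcp_rot: [-0.549, -3.093, 0.0]
force: [0.6, 0.2, -1.0]
opening: 0.079
```

Run:
```python
from h import *
grab('scene','s8');st()
a=cv2.imread('pics/s8.png')[85:165,195:275]
cv2.imwrite('pics/z8.png',cv2.convertScaleAbs(cv2.resize(a,(560,560),interpolation=cv2.INTER_CUBIC),alpha=1.8))
```

```text
t 19.65 p [0.5576 0.3237 0.1027] jawyaw 69.87 tilt [ 0. -0. -1.] F [-0.19 -0.88 -0.39] M [ 0.011  0.003 -0.028] op 0.079 q [-0.53  0.97 -0.11  1.34  0.12  0.84  0.55]
```

View pics/z8.png

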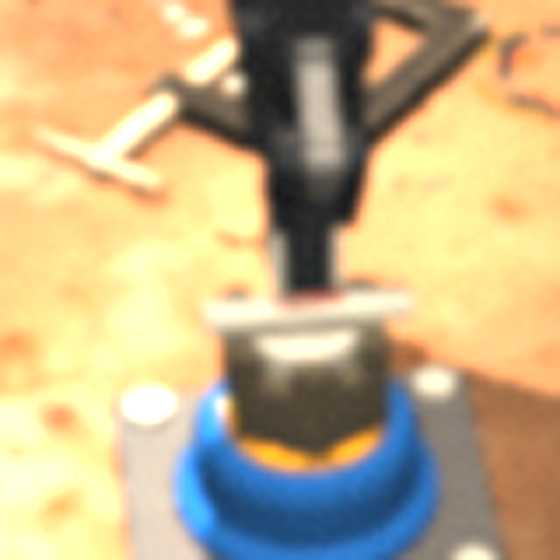

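>>> drive_tool --pt "0 0 0.01 0 0 0 -1" --pt "0 0 0.01 0 0 0 -1" --pt "0 0 0.01 0 0 0 -1" --pt "0 0 0.01 0 0 0 -1" --pt "0 0 0.01 0 0 0 -1" --pt "0 0 0.005 0 0 0 -1" --pt "0 0 0.005 0 0 0 -1" --pt "0 0 0 0 0 0 -1"

```text
clock: 20.65
ee_pos: [0.5576, 0.3237, 0.0966]
tcp_rot: [-0.549, -3.093, 0.0]
force: [-0.4, 0.2, -2.3]
opening: 0.073
```

Run:
```python
from h import *
st()
```

```text
t 20.65 p [0.5576 0.3237 0.0966] jawyaw 69.87 tilt [-0. -0. -1.] F [-0.4   0.24 -2.34] M [-0.056 -0.008  0.056] op 0.073 q [-0.53  0.98 -0.11  1.34  0.12  0.83  0.55]
```

>>> drive_tool --pt "0 0 0.002 0 0 0 -1" --pt "0 0 0.002 0 0 0 -1" --pt "0 0 0.002 0 0 0 -1" --pt "0 0 0.002 0 0 0 -1" --pt "0 0 0.002 0 0 0 -1" --pt "0 0 0 0 0 0 -1" --pt "0 0 0 0 0 0 -1" --pt "0 0 0 0 0 0 -1"

```text
clock: 21.65
ee_pos: [0.5576, 0.3237, 0.0956]
tcp_rot: [-0.549, -3.093, 0.0]
force: [0.3, 0.4, -0.8]
opening: 0.078
```

Run:
```python
from h import *
st()
```

```text
t 21.65 p [0.5576 0.3237 0.0956] jawyaw 69.87 tilt [-0. -0. -1.] F [ 0.35  0.4  -0.83] M [0.008 0.02  0.017] op 0.078 q [-0.53  0.98 -0.11  1.34  0.12  0.83  0.55]
```

>>> drive_tool --pt "0 0 0.002 0 0 0 -1" --pt "0 0 0.002 0 0 0 -1" --pt "0 0 0.002 0 0 0 -1" --pt "0 0 0.002 0 0 0 -1" --pt "0 0 0 0 0 0 -1" --pt "0 0 0 0 0 0 -1" --pt "0 0 0 0 0 0 -1" --pt "0 0 0 0 0 0 -1"

```text
clock: 22.65
ee_pos: [0.5577, 0.3237, 0.0951]
tcp_rot: [0.549, 3.093, 0.0]
force: [-1.5, -1.1, 5.0]
opening: 0.076
```

Run:
```python
from h import *
grab('scene','s9');st();
a=cv2.imread('pics/s9.png')[85:165,195:275]
cv2.imwrite('pics/z9.png',cv2.convertScaleAbs(cv2.resize(a,(560,560),interpolation=cv2.INTER_CUBIC),alpha=1.8))
```

```text
t 22.7 p [0.5576 0.3237 0.0951] jawyaw 69.87 tilt [ 0.  0. -1.] F [-2.49 -0.37  5.63] M [-0.216  0.417 -0.075] op 0.077 q [-0.53  0.98 -0.11  1.34  0.12  0.82  0.55]
```

View pics/z9.png

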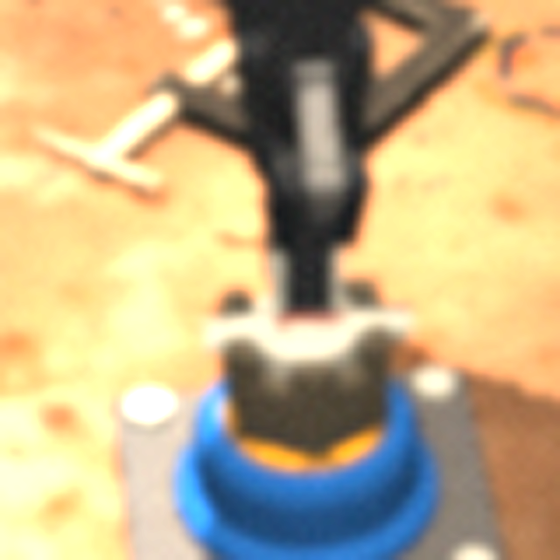

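The foot meets the slot bottom at the expected height with about 6 N, and the bar sits between the posts. I let go and rise.

>>> drive_tool --pt "0 0 -0.003 0 0 0 -0.7" --pt "0 0 0 0 0 0 -0.5" --pt "0 0 0 0 0 0 -0.2" --pt "0 0 0 0 0 0 0" --pt "0 0 0 0 0 0 0.2" --pt "0 0 0 0 0 0 0.2" --pt "0 0 -0.1 0 0 0 0.2" --pt "0 0 -0.2 0 0 0 0.2"

```text
clock: 23.7
ee_pos: [0.5574, 0.3235, 0.1256]
tcp_rot: [-0.549, -3.093, 0.001]
force: [-0.3, -0.2, 0.6]
opening: 0.599
```

>>> drive_tool --pt "0 0 -0.3 0 0 0 0.2" --pt "0 0 -0.4 0 0 0 0.2" --pt "0 0 -0.2 0 0 0 0.2" --pt "0.4 -0.3 0 0 0 0 0.2" --pt "0.4 -0.3 0 0 0 0 0.2" --pt "0.4 -0.3 0 0 0 0 0.2" --pt "0.3 -0.3 0 0 0 0 0.2" --pt "0 0 0 0 0 0 0.2"

```text
clock: 24.7
ee_pos: [0.3739, 0.262, 0.2163]
tcp_rot: [0.547, 3.093, -0.0]
force: [0.7, 0.1, 0.6]
opening: 0.598
```

Run:
```python
from h import *
grab('scene','s10');grab('top','t10');st()
a=cv2.imread('pics/s10.png')[95:161,206:272]
b=cv2.imread('pics/t10.png')[142:208,150:216]
cv2.imwrite('pics/z10.png',cv2.convertScaleAbs(cv2.resize(np.hstack([a,b]),(792,396),interpolation=cv2.INTER_CUBIC),alpha=1.5))
```

```text
t 24.8 p [0.3761 0.263  0.2158] jawyaw 69.88 tilt [ 0.001  0.001 -1.   ] F [ 1.24  0.26 -0.8 ] M [-0.012 -0.031  0.   ] op 0.598 q [-0.61  0.56 -0.11  1.91  0.1   0.67  0.43]
```

View pics/z10.png

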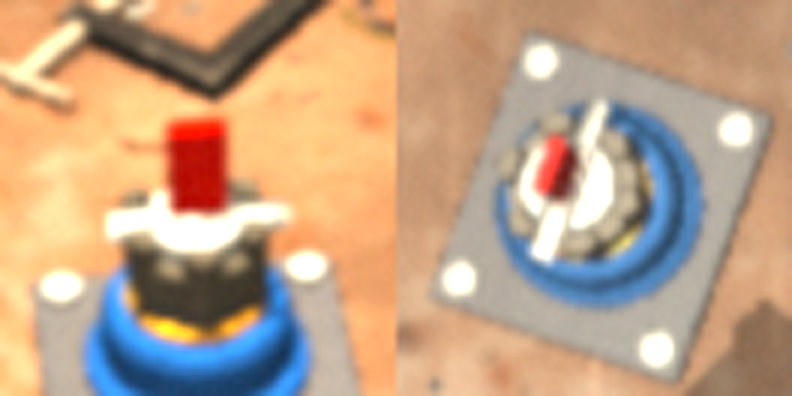

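View pics/s10.png

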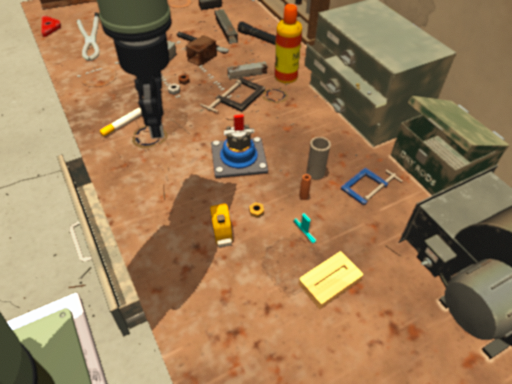

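The key stands upright in the slots. In the top crop the bar runs from (543,258) to (600,105), about 2 mm from the spindle centre, and all three bystanders are where they were. I hand the job in.

```bash
python3 -c "
from h import *
f=load('t10');print(onz(f,179.25,172.2,.0865)); print(arm.finish_job())"
```

```text
[0.55633866 0.32154648 0.0865    ]
the job is handed in; nothing more can be done
None
```

The nut is tightened to the first lined-up slot after it met the cap, and the locking key stands released in the slots. I handed the job in at about 25 s; no verdict was reported.

- **Nut:** I gripped the flats and turned it clockwise 79°. The turning torque was 0.05 N m early on, then rose to 0.17, 0.29 and 0.38 N m. The last reading was 10° before the stop at the 40° jaw angle, where a slot lines up. The readings are noisy (about ±0.06 N m). They put first contact at roughly 80–85° jaw angle, so the stop was nearer 0.75 rad past contact than the expected half radian. The torque fits the range you gave: about 0.47 N m by extrapolation, as I took no moving reading at the final angle. After release, the camera showed the nut's posts within 1° of where they should be.
- **Key:** It met the slot bottom at the expected height with about 6 N, and I then let go. The last pictures show it upright between the posts along the spindle slot, with the bar's centre about 2–3 mm from the spindle axis (8 mm allowed).
- **Surroundings:** The tape measure, brass nut and nozzle look to be where they were, and the gripper is well clear of everything.

The cap's actual depression could not be measured, only judged from the torque.

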